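# Feel for the hard disk and seat it in the drive dock

## Robot

A 7-joint arm with a two-finger parallel gripper is mounted at the origin on the work surface. World frame = base frame: x ahead of the robot, y to its left, z up, the work surface at z = 0. Lengths are in m, angles in degrees, forces in N, time in s.
With the tool pointing down it reaches from about 0.425 to 1.025 m from the base axis. Payload 9.4 kg.
Tool frame: the origin (TCP) lies at the very end of the fingers, on their centre line; the grasp point (between the pads) lies 19 mm behind it (manip.pinch_z is the z of the grasp point in the tool frame, in m); z points along the fingers, y is the direction in which the jaws open and shut (so a half turn about z gives the same grasp; the last joint's range is limited). The gripper opens to 93 mm and grips with 3 to 60 N. Pads are 15 mm wide; open, the fingers measure 128 mm over their backs; the gripper's body (75 mm by 188 mm) begins 65 mm behind the grasp point.
Start: joints at [67.512, 34.337, -0.143, 91.639, 0.103, 54.024, -4.572], TCP at [0.225, -0.689, 0.219] pointing down, gripper open.
Joint ranges: [-147.43, 147.43], [-19.82, 112.94], [-74.19, 73.91], [6.32, 146.72], [-59.91, 239.91], [6.04, 106.73], [-150.56, 150.56]. Speed limits (degrees/s): [127.2, 127.2, 172.46, 172.46, 180, 180, 180].

## Interface

Orientations are given as [roll, pitch, yaw] about the fixed x, y, z axes, in that order (R = Rz(yaw) Ry(pitch) Rx(roll)).
In Python, from cell import readout, imaging, manip gives the robot as it stands.
- The arm moves only by the tool arm_command, never from a script. Its argument "steps" is one flat list of numbers, 4 for each row, row after row: the shift along the tool's x, y, z in mm, then the turn about the tool's z in degrees. In form: [x, y, z, twist, x, y, z, twist, ...]. A call has 1 to 12 rows; each row shifts and turns the commanded pose from where the row before left it, along the tool's axes as they then stand; what a row does not reach is not made up. A row lasts 1/12 s, in which the tool goes at most 41.7 mm and 7.16 degrees, less where a joint would pass 70% of its speed; a pose out of reach is approached as far as the arm can. A call with a gripper value outside its range is refused whole. "jaw" is the opening in per cent of the stroke, from 0 (shut) to 100 (fully open), set as the call begins (left out, the last holds). The fingers move at their own pace and stop on an object; the grip force is fixed at half the most. Time passes only in rows, so rows that do not move let the fingers close. It gives the time, the measured TCP pose, the force and the opening at its end, in the units of the state.
- readout.sense(): the state, without advancing time (a new reading comes with each control period).
- imaging.get_image(name): name is "scene" or "top"; returns the picture (420x560x3 uint8, red, green, blue); there is no depth.
- imaging.get_calibration(name): a dict with "camera_matrix" (3x3 intrinsics, pixels), "distortion" ([k1, k2, p1, p2, k3] as OpenCV has them; the pictures are not rectified), "extrinsics" (4x4, takes a point from camera to world coordinates). Camera axes: x right, y up, looking along -z (the intrinsics and any distortion apply to the point x, -y, -z); pixel columns grow to the right and rows downward; lengths in m; the calibration is good to about 2 mm. A picture is of the moment at which its call begins. get_calibration takes no time and is no camera call.
- manip.finish_job(): hands the job in, once; it reports no verdict.
The state is a dict: "t": time; "q": joint angles; "dq": joint speeds; "tau": joint torques, N m; "ee_pos": TCP position; "eef_rot": TCP orientation; "force": force on the tool from outside, world axes, zero at the start; "ft_torque": the same for the moment, N m; "gripper_width": finger opening in m.
Only numpy, scipy, OpenCV 4.12 (cv2) and the standard library are available. Lean on these libraries where they do the work, as an engineer would, in place of code of your own. Each camera call takes 0.05 s, during which the arm holds its last target.

## Task

One of the three identical closed drive caddies in the blue rack holds a hard disk and is clearly heavier; the other two hold light solid-state drives. Lift them one at a time, just a couple of centimetres clear of the rack, to feel which is the heavy one, setting a light one gently back upright in its own slot. Lower the heavy one upright into the drive dock and press it down on the sprung connector until it pushes back with about 15 to 18 N, never over 22 N, then let go. Drop nothing and do not disturb the spool, screwdriver or dish.

Things in the scene. Friction and masses are not known exactly. Their poses are not given: they have to be found in the camera images.
- caddy_1: One of three identical closed drive caddies standing on end in the rack (the number says nothing about its contents): dark metal shell, 78 (x) x 20 (y, thickness) x 112 mm (z), grey top strip. Origin: centre of its underside. Grip it across its thickness, near the top. Centres 60 mm apart along the rack's y: open the fingers only to about 40 mm.
- caddy_2: One of three identical closed drive caddies standing on end in the rack (the number says nothing about its contents): dark metal shell, 78 (x) x 20 (y, thickness) x 112 mm (z), grey top strip. Origin: centre of its underside. Holding a solid-state drive it weighs 170 to 195 g in all, holding the hard disk 325 to 375 g.
- caddy_3: One of three identical closed drive caddies standing on end in the rack (the number says nothing about its contents): dark metal shell, 78 (x) x 20 (y, thickness) x 112 mm (z), grey top strip. Origin: centre of its underside. The drive inside has about 1 mm of play.
- rack: Fixed blue comb rack, 100 (x) x 176 (y) mm base, with three slots along its y at -60, 0 and +60 mm. Origin at the centre of its underside on the table; the slot floors are 8 mm above it. Each slot is 84 x 26 mm inside (3 mm of play all round), its guides rise 18 mm above the slot floor
- dock: Black drive dock, fixed, 150 (x) x 84 (y) mm, upper face 58 mm above the table, one upright bay in the middle, its grey flared mouth rising to 65 mm. Origin: centre of its underside. A caddy goes in upright, with its x along the dock's x, either way round. Bay inside 81 x 23 mm: 1.5 mm of play all round
- bay_mouth (a point): Middle of the bay at the level of the dock's upper face, axes as the dock. The connector's top waits below it in the bay, 24 to 36 mm down: it differs from dock to dock and must be found by feel
- connector (a joint): Travel (m) of the sprung connector straight down in the bay, 0 = up. It gives way at 9 N (wiping friction), then takes 2.5 N more per mm (more if hit fast: do not drop a caddy on it): mated from 1.8 mm (13.5 N), 3 mm at 16.5 N, over 5 mm is too hard. The friction keeps it down when let go; a caddy's weight alone (up to 3.7 N) does not move it
- solder_spool: Bystander: solder wire spool with black flanges, 48 mm across, 40 mm high, standing; origin at the centre of its underside
- screwdriver: Bystander: screwdriver 150 mm long lying on the table along its x
- screw_dish: Bystander: small steel dish, 60 mm across, 22 mm high; origin at the centre of its underside

How it is judged:
By the outcome, as a careful person would: the job done as asked, in the order asked, and still so for the second after the job is handed in, with the robot touching nothing.
It also fails if it takes over 72 s, if anything falls off the work surface, if the arm or the gripper's body presses on something with over 40 N, if the wrist force passes 120 N, or if a joint passes its speed limit or range.

## Working session

There is one attempt and no reset: what is moved stays moved. The work goes in short steps, Python scripts to look and compute and a tool call to move; the robot and the scene stay as the last step left them, time stands still between calls to the robot, and variables do not carry over. Pictures are saved under pics/ and viewed, and the job is handed in when it is done.

Besides the shell and the picture viewer there is one more tool, called by a JSON object that holds its "method" and its "body". arm_command: Moves the arm, as the interface text tells. Its arguments: {"type":"object","properties":{"steps":{"type":"array"},"jaw":{"type":"number"}},"required":["steps"]}

```bash
ls; mkdir -p pics
python3 - <<'E'
from cell import readout, imaging, manip
import cv2
print(readout.sense(), manip.pinch_z)
for n in ("scene","top"):
    im=imaging.get_image(n); cv2.imwrite(f"pics/{n}0.png",cv2.cvtColor(im,cv2.COLOR_RGB2BGR))
    print(imaging.get_calibration(n))
E
```

```text
pics
{'t': 0.0, 'q': array([67.51240828, 34.3867127 , -0.14464099, 91.6812022 ,  0.10357943,
       54.02484229, -4.5720689 ]), 'dq': array([ 0.03177358, -0.08182352, -0.02591459,  0.09664999,  0.0670052 ,
       -0.00411421, -0.07606783]), 'tau': array([-2.88265792e-04, -7.65059137e+01,  1.49646677e+00, -2.52352953e+01,
       -5.25242009e-02,  1.67278532e-02,  1.81838950e-04]), 'ee_pos': array([ 0.22496837, -0.68868396,  0.21773088]), 'eef_rot': array([-1.79907827e+02,  9.41308010e-03,  1.80958746e+01]), 'force': array([0.19816234, 0.53573061, 0.06353518]), 'ft_torque': array([ 0.02144737,  0.00982864, -0.00652731]), 'gripper_width': 0.09298971162102738} -0.0188
{'camera_matrix': array([[478.79993874,   0.        , 280.75923919],
       [  0.        , 478.79993874, 207.15970394],
       [  0.        ,   0.        ,   1.        ]]), 'distortion': array([-0.16199358,  0.        ,  0.        ,  0.        ,  0.        ]), 'extrinsics': array([[ 0.33269475, -0.59934966,  0.72807568,  1.31752171],
       [ 0.94302755,  0.20846484, -0.25930956, -0.27304284],
       [ 0.00363892,  0.77286636,  0.63455839,  0.71812759],
       [ 0.        ,  0.        ,  0.        ,  1.        ]])}
{'camera_matrix': array([[480.34899204,   0.        , 281.81010953],
       [  0.        , 480.34899204, 211.61985221],
       [  0.        ,   0.        ,   1.        ]]), 'distortion': array([0.03188744, 0.        , 0.        , 0.        , 0.        ]), 'extrinsics': array([[-7.79946332e-03,  9.91399522e-01, -1.30637503e-01,
         4.72383922e-01],
       [-9.99968958e-01, -7.87876468e-03, -9.01909862e-05,
        -1.80534384e-02],
       [-1.11867744e-03,  1.30632744e-01,  9.91430197e-01,
         9.23111157e-01],
       [ 0.00000000e+00,  0.00000000e+00,  0.00000000e+00,
         1.00000000e+00]])}
```

View pics/scene0.png

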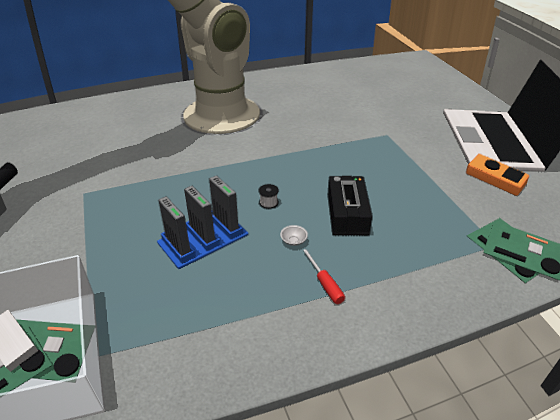

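View pics/top0.png

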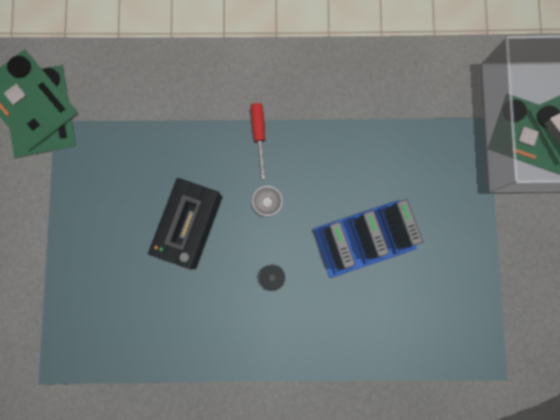

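The scene picture shows the rack with its caddies at about (200,225), the dock at (350,205), the spool at (268,195), the dish at (294,236) and the screwdriver at (325,280). In the top picture the rack is at (368,238), the dock at (185,224), the dish at (267,201), the spool at (271,278) and the screwdriver at (260,140). I'll zoom in to get accurate corners.

Run:
```python
import cv2
def crop(f,x0,y0,x1,y1,s,o):
    im=cv2.imread(f)[y0:y1,x0:x1]; im=cv2.resize(im,None,fx=s,fy=s,interpolation=cv2.INTER_CUBIC)
    for x in range((x0+9)//10*10,x1,10):
        cv2.line(im,((x-x0)*s,0),((x-x0)*s,6 if x%50 else 14),(0,255,255),1); cv2.putText(im,str(x),((x-x0)*s,22),0,.35,(0,255,255),1)
    for y in range((y0+9)//10*10,y1,10):
        cv2.line(im,(0,(y-y0)*s),(8,(y-y0)*s),(0,255,255),1); cv2.putText(im,str(y),(10,(y-y0)*s+4),0,.35,(0,255,255),1)
    cv2.imwrite(o,im); print(im.shape)
crop("pics/top0.png",305,190,435,285,6,"pics/tr.png")
crop("pics/top0.png",140,170,230,275,5,"pics/td.png")
crop("pics/scene0.png",150,165,255,275,5,"pics/sr.png")
crop("pics/scene0.png",315,160,385,245,6,"pics/sd.png")
```

```text
(570, 780, 3)
(525, 450, 3)
(550, 525, 3)
(510, 420, 3)
```

View pics/tr.png

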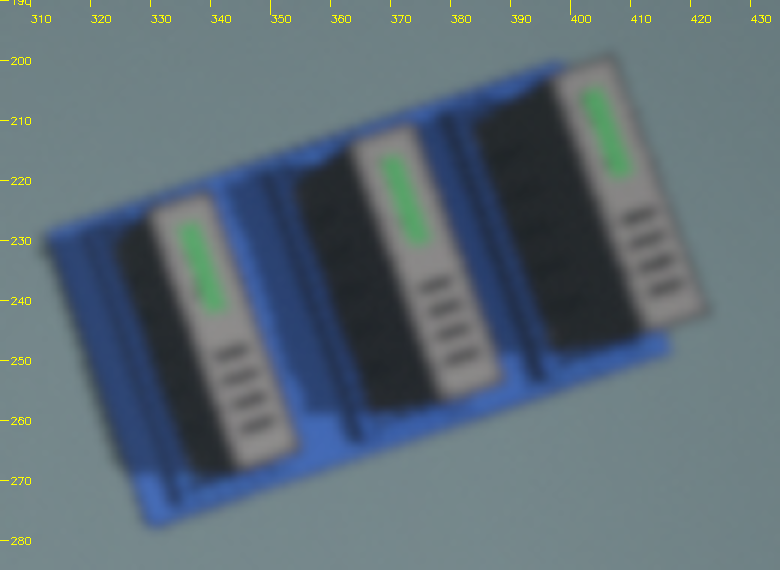

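View pics/td.png

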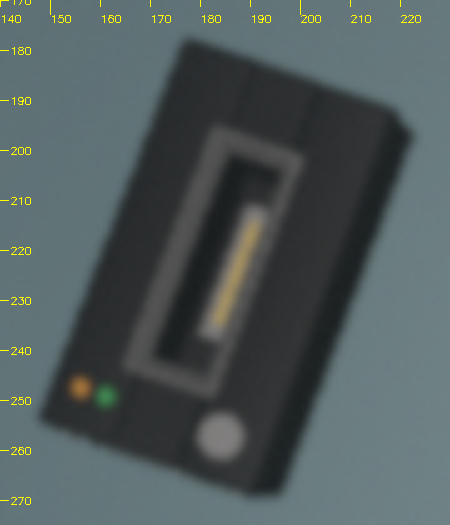

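View pics/sr.png

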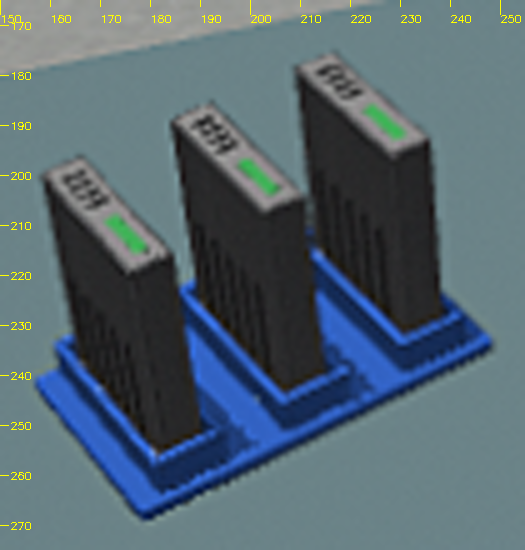

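View pics/sd.png

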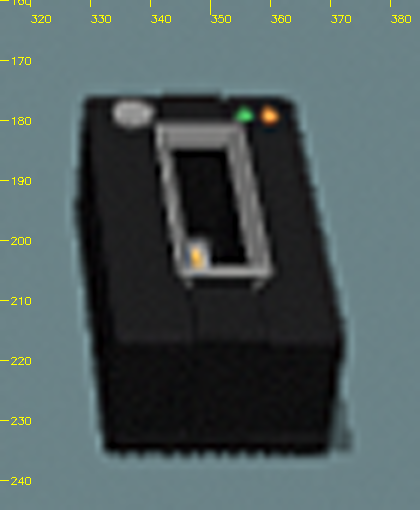

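```bash
cat > h.py <<'E'
import numpy as np, cv2
from cell import readout, imaging, manip
def proj(n,P):
    c=imaging.get_calibration(n); E=np.linalg.inv(c["extrinsics"])
    P=np.atleast_2d(P)@E[:3,:3].T+E[:3,3]; P=P*[1,-1,-1]
    return cv2.projectPoints(P,np.zeros(3),np.zeros(3),c["camera_matrix"],c["distortion"])[0][:,0]
def up(pts,x0,y0,s): return (np.array(pts,float)+.5)/s-.5+[x0,y0]
def body(p,L):
    a=np.radians(p[2]); R=np.array([[np.cos(a),-np.sin(a)],[np.sin(a),np.cos(a)]])
    L=np.asarray(L,float); o=L.copy(); o[:,:2]=L[:,:2]@R.T+p[:2]; return o
E
cat > fit.py <<'E'
from h import *
from scipy.optimize import least_squares
T=lambda p:up(p,305,190,6); S=lambda p:up(p,150,165,5); TD=lambda p:up(p,140,170,5); SD=lambda p:up(p,315,160,6)
ct=lambda a,b,z:[[a,b,z],[a,-b,z],[-a,-b,z],[-a,b,z]]
cs=lambda a,b,z:[[-a,-b,z],[-a,b,z],[a,b,z],[a,-b,z]]
tops={'A':[(152,210),(208,192),(298,447),(238,470)],'B':[(352,145),(412,125),(503,382),(440,402)],'C':[(553,77),(612,53),(712,312),(650,333)]}
scn={'A':[(296,65),(333,53),(430,138),(393,157)],'B':[(172,123),(208,102),(302,195),(265,212)],'C':[(45,177),(82,155),(172,255),(130,272)]}
def fit(obs,x0,free=None):
    def f(p):
        return np.concatenate([(proj(n,body(p,L))-uv).ravel()*w for n,L,uv,w in obs])
    r=least_squares(f,x0,x_scale=[.01,.01,5]); return r.x,f(r.x)
for k in 'ABC':
    t=("top",ct(.039,.01,.12),T(tops[k]),1); s=("scene",cs(.039,.01,.12),S(scn[k]),1)
    for nm,o in (("top",[t]),("scene",[s]),("both",[t,s])):
        x,r=fit(o,[.5,-.2,18]); print(k,nm,x.round(4),"rms px",np.sqrt((r**2).mean()).round(2))
tm=TD([(215,125),(302,157),(215,397),(125,365)]); sm=SD([(157,125),(243,122),(272,272),(183,275)])
td=TD([(185,40),(397,107),(250,490),(40,420)]); sd=SD([(85,97),(293,97),(343,342),(112,340)])
for a,b in ((.0455,.0165),(.0475,.0185),(.0445,.0155)):
  t=("top",ct(a,b,.065),tm,1); s=("scene",cs(a,b,.065),sm,1)
  for nm,o in (("top",[t]),("scene",[s]),("both",[t,s])):
    x,r=fit(o,[.5,.2,-20]); print("mouth",a,nm,x.round(4),np.sqrt((r**2).mean()).round(2))
t=("top",ct(.075,.042,.058),td,1); s=("scene",cs(.075,.042,.058),sd,1)
for nm,o in (("top",[t]),("scene",[s]),("both",[t,s])):
    x,r=fit(o,[.5,.2,-20]); print("dock",nm,x.round(4),np.sqrt((r**2).mean()).round(2))
E
python3 fit.py
```

```text
A top [ 0.5222 -0.1178 17.6043] rms px 0.85
A scene [ 0.522  -0.1204 17.6304] rms px 0.36
A both [ 0.5221 -0.1188 17.5693] rms px 0.81
B top [ 0.5403 -0.1748 17.2975] rms px 0.67
B scene [ 0.5411 -0.1782 18.3067] rms px 0.53
B both [ 0.5404 -0.1761 17.6124] rms px 0.9
C top [ 0.5594 -0.2326 18.5657] rms px 0.52
C scene [ 0.5599 -0.2346 17.7165] rms px 0.51
C both [ 0.5595 -0.2334 18.1855] rms px 0.66
mouth 0.0455 top [  0.5687   0.1604 -19.2899] 0.26
mouth 0.0455 scene [  0.5696   0.1585 -19.2328] 0.22
mouth 0.0455 both [  0.5688   0.1598 -19.2944] 0.38
mouth 0.0475 top [  0.5688   0.1604 -19.2623] 0.92
mouth 0.0475 scene [  0.5693   0.1586 -19.3875] 0.74
mouth 0.0475 both [  0.5688   0.1598 -19.3353] 0.88
mouth 0.0445 top [  0.5687   0.1604 -19.3049] 0.78
mouth 0.0445 scene [  0.5698   0.1584 -19.1474] 0.45
mouth 0.0445 both [  0.5688   0.1598 -19.2721] 0.71
dock top [  0.5689   0.1603 -19.5227] 0.93
dock scene [  0.5698   0.1567 -20.1648] 0.28
dock both [  0.5688   0.1591 -19.7981] 0.9
```

{"method": "arm_command", "body": {"steps": [10,-7,0,0,20,-14,0,0,28,-20,0,0,28,-20,0,0,28,-20,0,0,28,-20,0,0,28,-20,0,0,28,-20,0,0,28,-20,0,0,28,-20,0,0,28,-20,0,0,28,-20,0,0], "jaw": 43}}

```text
t: 1.1
ee_pos: [0.452, -0.3802, 0.2186]
eef_rot: [-180.0, -0.0, 18.1]
force: [-0.7, -0.2, 0.3]
gripper_width: 0.0398
```

{"method": "arm_command", "body": {"steps": [28,-20,0,0,28,-20,0,0,28,-20,0,0,28,-20,0,0,20,-14,0,0,12,-9,0,0,5.4,-4.9,0,0,0,0,0,0,0,0,0,0]}}

```text
t: 1.85
ee_pos: [0.5588, -0.2348, 0.2185]
eef_rot: [180.0, 0.1, 18.0]
force: [-1.0, -0.2, 0.1]
gripper_width: 0.0399
```

```bash
cat > snap.py <<'E'
import sys
from h import *
def crop(im,x0,y0,x1,y1,s,o):
    im=cv2.cvtColor(im,cv2.COLOR_RGB2BGR)[y0:y1,x0:x1]; im=cv2.resize(im,None,fx=s,fy=s,interpolation=cv2.INTER_CUBIC)
    for x in range((x0+9)//10*10,x1,10):
        cv2.line(im,((x-x0)*s,0),((x-x0)*s,6),(0,255,255),1); cv2.putText(im,str(x),((x-x0)*s,18),0,.35,(0,255,255),1)
    for y in range((y0+9)//10*10,y1,10):
        cv2.line(im,(0,(y-y0)*s),(8,(y-y0)*s),(0,255,255),1); cv2.putText(im,str(y),(10,(y-y0)*s+4),0,.35,(0,255,255),1)
    cv2.imwrite(o,im)
a=sys.argv
tag=a[1]
s=readout.sense(); print({k:np.round(s[k],4) for k in("t","ee_pos","eef_rot","force","ft_torque","gripper_width")})
for n,b in zip(("scene","top"),a[2:4]):
    x0,y0,x1,y1,sc=map(int,b.split(","))
    im=imaging.get_image(n); np.save(f"pics/{tag}_{n}.npy",im); crop(im,x0,y0,x1,y1,sc,f"pics/{tag}_{n}.png")
E
python3 snap.py a 130,110,270,280,4 300,180,440,290,5
```

```text
{'t': np.float64(1.85), 'ee_pos': array([ 0.5588, -0.2348,  0.2185]), 'eef_rot': array([1.799809e+02, 5.640000e-02, 1.804620e+01]), 'force': array([-0.9845, -0.1683,  0.065 ]), 'ft_torque': array([ 0.0139, -0.0644,  0.0197]), 'gripper_width': np.float64(0.0399)}
```

View pics/a_scene.png

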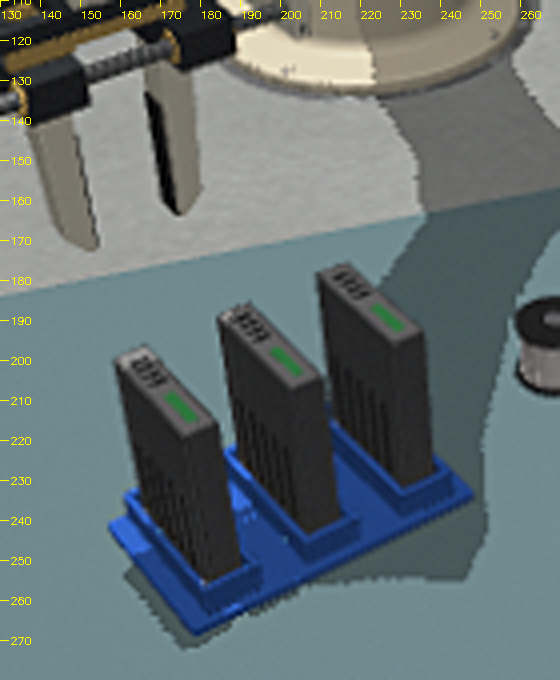

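View pics/a_top.png

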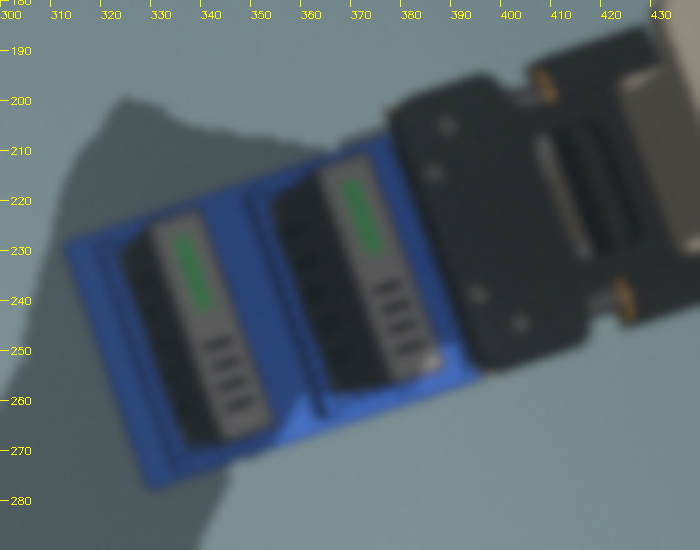

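The scene picture shows both open fingertips, at about (152,171) and (176,163), above the caddies. I'll compare these with the projected TCP.

Run:
```python
from h import *
L=[[x,y,.2185] for y in(-.020,-.0375,.02,.0375) for x in(-.0075,.0075)]
p=proj("scene",body([.5588,-.2348,18.05],L)); print(np.c_[np.array(L)*1e3,p,(p-[130,110])*4].round(1))
```

```text
[[ -7.5 -20.  218.5 151.8 167.9  87.4 231.6]
 [  7.5 -20.  218.5 155.3 171.6 101.4 246.3]
 [ -7.5 -37.5 218.5 143.2 171.2  53.  245. ]
 [  7.5 -37.5 218.5 146.7 175.   66.7 260. ]
 [ -7.5  20.  218.5 171.  160.5 164.1 201.9]
 [  7.5  20.  218.5 174.7 164.  178.8 216. ]
 [ -7.5  37.5 218.5 179.2 157.3 196.9 189.2]
 [  7.5  37.5 218.5 183.  160.8 211.8 203.1]]
```

{"method": "arm_command", "body": {"steps": [0,0,12,0,0,0,25,0,0,0,30,0,0,0,30,0,0,0,22,0,0,0,10,0,0,0,4,0,0,0,0,0,0,0,0,0]}}

```text
t: 2.7
ee_pos: [0.5601, -0.2346, 0.0866]
eef_rot: [179.9, -0.1, 18.0]
force: [1.0, 0.2, 0.6]
gripper_width: 0.0398
```

{"method": "arm_command", "body": {"steps": [0,0,0,0,0,0,0,0,0,0,0,0,0,0,0,0,0,0,0,0,0,0,0,0], "jaw": 8}}

```text
t: 3.2
ee_pos: [0.5601, -0.2339, 0.0864]
eef_rot: [180.0, -0.0, 18.1]
force: [-0.9, -0.6, 6.5]
gripper_width: 0.0203
```

```bash
python3 snap.py b 130,110,270,280,4 300,180,440,290,5
```

```text
{'t': np.float64(3.2), 'ee_pos': array([ 0.5601, -0.2339,  0.0864]), 'eef_rot': array([ 1.799642e+02, -4.520000e-02,  1.810070e+01]), 'force': array([-0.9121, -0.5503,  6.4657]), 'ft_torque': array([ 0.1694,  0.1948, -0.0609]), 'gripper_width': np.float64(0.0203)}
```

{"method": "arm_command", "body": {"steps": [0,0,0,0,0,0,-1,0,0,0,-2,0,0,0,-4,0,0,0,-6,0,0,0,-8,0,0,0,-8,0,0,0,-7,0,0,0,-4,0,0,0,0,0,0,0,0,0,0,0,0,0]}}

```text
t: 4.3
ee_pos: [0.5595, -0.2338, 0.1254]
eef_rot: [-180.0, 0.0, 18.1]
force: [0.4, 0.4, -3.5]
gripper_width: 0.0198
```

```bash
python3 snap.py c 130,110,270,280,4 300,180,440,290,5; python3 -c "
from cell import readout
print(readout.sense()['force'])"
```

```text
{'t': np.float64(4.3), 'ee_pos': array([ 0.5595, -0.2338,  0.1254]), 'eef_rot': array([-1.799898e+02,  1.730000e-02,  1.809610e+01]), 'force': array([ 0.4324,  0.358 , -3.5372]), 'ft_torque': array([-0.0134,  0.0911, -0.0602]), 'gripper_width': np.float64(0.0198)}
[ 0.70504262 -0.11692178 -4.12512845]
```

View pics/c_scene.png

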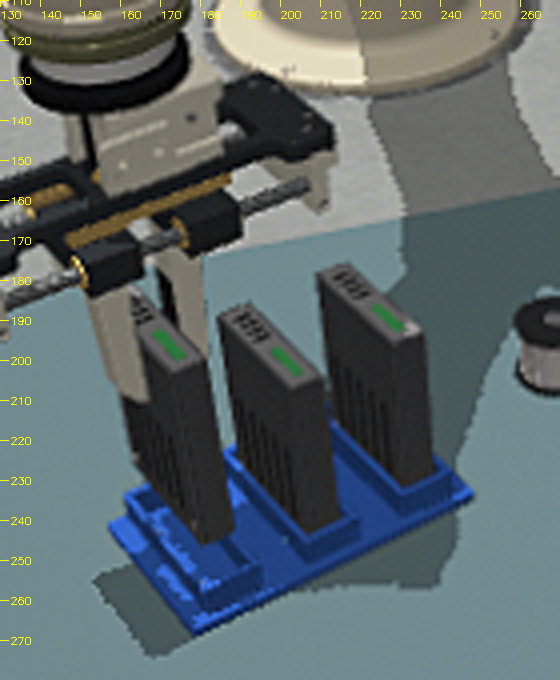

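The caddy is lifted clear, with its bottom at about (200,240). I'll hold still and average a few readings before deciding.

{"method": "arm_command", "body": {"steps": [0,0,0,0,0,0,0,0]}}

```text
t: 4.57
ee_pos: [0.5596, -0.2338, 0.1253]
eef_rot: [-180.0, 0.0, 18.1]
force: [0.2, 0.7, -3.7]
gripper_width: 0.0202
```

Run:
```python
from h import *
F=[]
for i in range(10):
    imaging.get_image("top"); F.append(readout.sense()["force"])
F=np.array(F); print(F[:,2].round(2),F.mean(0),F.std(0))
```

```text
[-2.9  -3.37 -2.95 -3.66 -3.21 -3.99 -3.74 -3.91 -3.61 -3.94] [-0.08029233 -0.00398448 -3.52852568] [0.48071387 0.41836385 0.38059858]
```

Ten readings average about 3.5 N (roughly 360 g), which is well inside the hard-disk range. An SSD caddy would read about 1.8 N. So this first caddy is the heavy one, and I'll raise it above its neighbours, turn it and carry it to the dock.

{"method": "arm_command", "body": {"steps": [0,0,-5,0,0,0,-12,0,0,0,-20,0,0,0,-22,0,0,0,-22,0,0,0,-15,2,0,0,-7,5,0,0,-2,6.5,0,0,0,6.5,0,0,0,6.5,0,0,0,6.4,0,0,0,4.5]}}

```text
t: 6.07
ee_pos: [0.5597, -0.2337, 0.2319]
eef_rot: [-180.0, -0.1, -19.6]
force: [0.1, 0.5, -3.9]
gripper_width: 0.0199
```

{"method": "arm_command", "body": {"steps": [-2,-7,0,0,-5,-15,0,0,-8,-25,0,0,-9,-28,0,0,-9,-28,0,0,-9,-28,0,0,-9,-28,0,0,-9,-28,0,0,-9,-28,0,0,-9,-28,0,0,-9,-28,0,0,-9,-28,0,0]}}

```text
t: 7.07
ee_pos: [0.5675, 0.0822, 0.2315]
eef_rot: [-180.0, -0.0, -19.1]
force: [0.4, 0.6, -4.4]
gripper_width: 0.0197
```

{"method": "arm_command", "body": {"steps": [-8,-24,0,0,-7,-21,0,0,-5,-15,0,0,-3,-9,0,0,-1.5,-4.5,0,0,-0.5,-1.5,0,0,0,0,0,0,0,0,0,0]}}

```text
t: 7.73
ee_pos: [0.5692, 0.1578, 0.2307]
eef_rot: [180.0, -0.0, -19.4]
force: [-0.0, -1.3, -3.8]
gripper_width: 0.0201
```

```bash
python3 snap.py d 300,80,400,250,4 130,160,250,280,5
```

```text
{'t': np.float64(7.7333), 'ee_pos': array([0.5692, 0.1578, 0.2307]), 'eef_rot': array([ 1.799697e+02, -1.200000e-02, -1.936390e+01]), 'force': array([-0.0361, -1.3025, -3.7632]), 'ft_torque': array([ 0.0407, -0.0597, -0.0076]), 'gripper_width': np.float64(0.0201)}
```

View pics/d_scene.png

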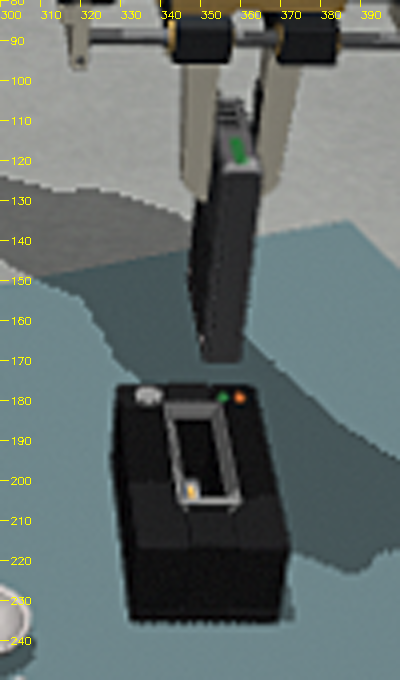

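View pics/d_top.png

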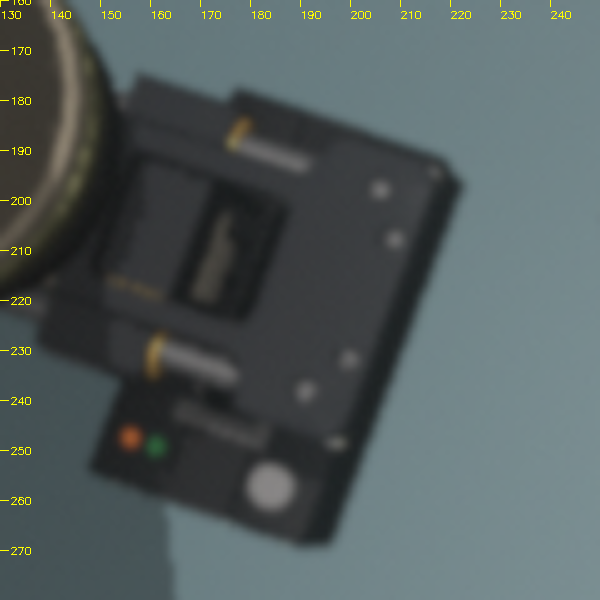

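The scene picture shows the caddy held upright above the dock, with its bottom edge at about (350–360,170). In the top view the gripper hides the mouth. I'll lower to just above the rim and compare there.

{"method": "arm_command", "body": {"steps": [-0.7,-1.3,8,0,0,0,16,0,0,0,20,0,0,0,16,0,0,0,10,0,0,0,5,0,0,0,2,0,0,0,0,0,0,0,0,0,0,0,0,0]}}

```text
t: 8.67
ee_pos: [0.5694, 0.1607, 0.1544]
eef_rot: [-179.9, -0.1, -19.3]
force: [-0.1, -0.5, -2.9]
gripper_width: 0.0195
```

```bash
python3 snap.py e 310,100,390,240,5 130,160,250,280,5
python3 - <<'E'
from h import *
s=readout.sense(); p=s["ee_pos"]; yaw=s["eef_rot"][2]
zb=p[2]-.0784
L=[[.039,-.01,zb],[.039,.01,zb],[.039,-.01,zb+.112],[.039,.01,zb+.112]]
print(((proj("scene",body([p[0],p[1],yaw],L))-[310,100])*5).round(0))
c=[.569,.1592,-19.3]
L=[[-.0455,-.0165,.065],[-.0455,.0165,.065],[.0455,.0165,.065],[.0455,-.0165,.065]]
print(((proj("scene",body(c,L))-[310,100])*5).round(0))
E
```

```text
{'t': np.float64(8.6667), 'ee_pos': array([0.5694, 0.1607, 0.1544]), 'eef_rot': array([-1.799483e+02, -6.260000e-02, -1.931090e+01]), 'force': array([-0.0654, -0.4514, -2.8537]), 'ft_torque': array([ 0.0557, -0.0073, -0.0679]), 'gripper_width': np.float64(0.0195)}
[[195. 495.]
 [240. 495.]
 [220. 278.]
 [269. 278.]]
[[155. 400.]
 [225. 401.]
 [251. 524.]
 [176. 524.]]
```

View pics/e_scene.png

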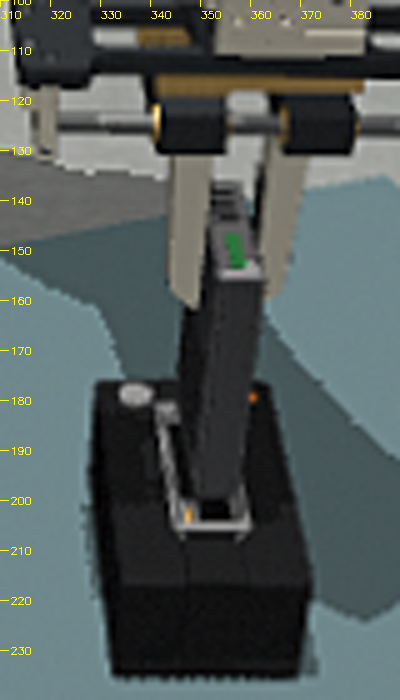

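Run:
```python
from h import *
P=[]
for i in range(6):
    im=imaging.get_image("scene"); s=readout.sense(); P.append(np.r_[s["ee_pos"]*1e3,s["eef_rot"][2]])
print(np.array(P).round(1)); np.save("pics/f.npy",im)
import numpy as np
c=cv2.cvtColor(im,cv2.COLOR_RGB2BGR)[170:212,336:372]; c=np.clip(c.astype(float)*1.8,0,255).astype(np.uint8)
c=cv2.resize(c,None,fx=14,fy=14,interpolation=cv2.INTER_CUBIC)
for x in range(336,372,4): cv2.putText(c,str(x),((x-336)*14+7,12),0,.35,(0,255,255),1);cv2.line(c,((x-336)*14+7,14),((x-336)*14+7,20),(0,255,255),1)
for y in range(170,212,4): cv2.putText(c,str(y),(8,(y-170)*14+7),0,.35,(0,255,255),1);cv2.line(c,(0,(y-170)*14+7),(6,(y-170)*14+7),(0,255,255),1)
cv2.imwrite("pics/f.png",c)
```

```text
[[569.2 160.7 154.2 -19.3]
 [569.1 160.7 154.1 -19.3]
 [569.  160.7 154.  -19.3]
 [569.  160.7 153.9 -19.3]
 [568.9 160.6 153.8 -19.3]
 [568.9 160.6 153.7 -19.3]]
```

View pics/f.png

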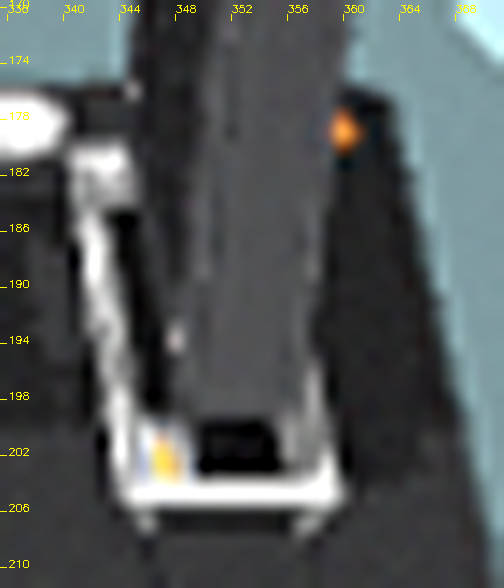

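Run:
```python
from h import *
from scipy.optimize import fsolve
def near(c,h,w,z): return proj("scene",body(c,[[h,-w,z],[h,w,z]]))
zb=.1538-.0784
print(near([.5689,.1606,-19.3],.039,.01,zb)); print("mouth@scenefit",near([.5696,.1585,-19.3],.0455,.0165,.065))
sol=lambda uv,h,w,z:fsolve(lambda p:near([p[0],p[1],-19.3],h,w,z).mean(0)-uv,[.57,.16])
print("caddy scene-frame",sol([353.1,198.9],.039,.01,zb), "mouth",sol([352.0,205.6],.0455,.0165,.065), sol([352.0,205.0],.0455,.0165,.065))
```

```text
[[348.81321016 199.04250773]
 [357.95295086 199.06328779]]
mouth@scenefit [[344.99614196 205.04062002]
 [360.07349318 205.06461092]]
caddy scene-frame [0.56821415 0.16025159] mouth [0.57091756 0.15656302] [0.56905193 0.15747393]
```

{"method": "arm_command", "body": {"steps": [1.2,1.5,0,0,0,0,2,0,0,0,3,0,0,0,3,0,0,0,3,0,0,0,2,0,0,0,1,0,0,0,0,0,0,0,0,0]}}

```text
t: 9.82
ee_pos: [0.5695, 0.1588, 0.1395]
eef_rot: [180.0, 0.0, -19.3]
force: [0.2, -0.2, -3.2]
gripper_width: 0.02
```

{"method": "arm_command", "body": {"steps": [0,0,1.5,0,0,0,1.5,0,0,0,1.5,0,0,0,1.5,0,0,0,1,0,0,0,0,0,0,0,0,0]}}

```text
t: 10.4
ee_pos: [0.5695, 0.159, 0.1324]
eef_rot: [-180.0, 0.0, -19.3]
force: [-0.0, 1.1, -5.3]
gripper_width: 0.0196
```

{"method": "arm_command", "body": {"steps": [0,0,1.5,0,0,0,2,0,0,0,2,0,0,0,2,0,0,0,2,0,0,0,1.5,0,0,0,1,0,0,0,0,0,0,0,0,0]}}

```text
t: 11.15
ee_pos: [0.5695, 0.1589, 0.1204]
eef_rot: [-180.0, 0.0, -19.3]
force: [0.9, 3.1, -5.7]
gripper_width: 0.0199
```

```bash
cat > rd.py <<'E'
import sys
from h import *
F=[];P=[];M=[]
for i in range(int(sys.argv[1])):
    imaging.get_image("top"); s=readout.sense(); F.append(s["force"]);P.append(s["ee_pos"]*1e3);M.append(s["ft_torque"])
print(s["t"],np.mean(F,0).round(2),np.std(F,0).round(2),P[-1].round(2),np.mean(M,0).round(2),s["eef_rot"].round(2))
E
python3 rd.py 6
```

```text
11.45 [ 0.31  2.88 -5.88] [0.6  0.37 0.56] [569.51 158.91 120.56] [ 0.92 -0.07 -0.05] [-180.     0.   -19.3]
```

{"method": "arm_command", "body": {"steps": [0,-0.6,0,0,0,0,0,0,0,0,0,0]}}

```text
t: 11.7
ee_pos: [0.5696, 0.1591, 0.1206]
eef_rot: [180.0, 0.0, -19.3]
force: [-1.2, 1.8, -4.9]
gripper_width: 0.0196
```

```bash
python3 rd.py 6
```

```text
12.0 [-0.7   0.61 -4.12] [0.47 0.42 0.59] [569.59 159.12 120.59] [ 0.35  0.19 -0.05] [ 1.7998e+02  1.0000e-02 -1.9310e+01]
```

{"method": "arm_command", "body": {"steps": [0,-0.8,0,0,0,0,0,0,0,0,1,0,0,0,0,0]}}

```text
t: 12.33
ee_pos: [0.5699, 0.16, 0.1195]
eef_rot: [180.0, 0.0, -19.3]
force: [-1.0, 0.0, -3.1]
gripper_width: 0.0197
```

```bash
python3 rd.py 6
```

```text
12.6333 [-1.25 -0.17 -3.73] [0.57 0.32 0.41] [569.91 160.03 119.55] [ 0.07  0.32 -0.01] [ 1.7999e+02  1.0000e-02 -1.9310e+01]
```

{"method": "arm_command", "body": {"steps": [-0.8,0,0,0,0,0,0,0,0,0,1,0,0,0,0,0]}}

```text
t: 12.97
ee_pos: [0.5694, 0.1604, 0.1186]
eef_rot: [-180.0, -0.0, -19.3]
force: [-0.1, -0.2, -3.5]
gripper_width: 0.0199
```

```bash
python3 rd.py 6
```

```text
13.2667 [-0.25  0.05 -3.3 ] [0.56 0.42 0.39] [569.31 160.36 118.64] [0.04 0.   0.01] [-1.80e+02 -1.00e-02 -1.93e+01]
```

{"method": "arm_command", "body": {"steps": [0,0,1,0,0,0,1,0,0,0,1,0,0,0,1,0,0,0,0.5,0,0,0,0,0]}}

```text
t: 13.77
ee_pos: [0.5692, 0.1603, 0.1139]
eef_rot: [180.0, 0.0, -19.3]
force: [0.0, -0.2, -3.7]
gripper_width: 0.0204
```

{"method": "arm_command", "body": {"steps": [0,0,0.5,0,0,0,0.5,0,0,0,0.5,0,0,0,0.5,0,0,0,0,0]}}

```text
t: 14.18
ee_pos: [0.5692, 0.1603, 0.112]
eef_rot: [180.0, 0.0, -19.3]
force: [0.2, -0.7, -3.5]
gripper_width: 0.0198
```

{"method": "arm_command", "body": {"steps": [0,0,0.5,0,0,0,0.5,0,0,0,0.5,0,0,0,0.5,0,0,0,0,0]}}

```text
t: 14.6
ee_pos: [0.5691, 0.1604, 0.1099]
eef_rot: [180.0, 0.0, -19.3]
force: [-1.1, -0.7, -3.4]
gripper_width: 0.02
```

{"method": "arm_command", "body": {"steps": [0,0,0.5,0,0,0,0.5,0,0,0,0.5,0,0,0,0.5,0,0,0,0,0]}}

```text
t: 15.02
ee_pos: [0.5692, 0.1603, 0.108]
eef_rot: [180.0, 0.0, -19.3]
force: [-0.5, -0.3, -3.4]
gripper_width: 0.0199
```

{"method": "arm_command", "body": {"steps": [0,0,0.5,0,0,0,0.5,0,0,0,0.5,0,0,0,0.5,0,0,0,0,0]}}

```text
t: 15.43
ee_pos: [0.5692, 0.1604, 0.106]
eef_rot: [180.0, 0.0, -19.3]
force: [0.3, -0.7, -3.8]
gripper_width: 0.0197
```

{"method": "arm_command", "body": {"steps": [0,0,0.5,0,0,0,0.5,0,0,0,0.5,0,0,0,0.5,0,0,0,0,0]}}

```text
t: 15.85
ee_pos: [0.5692, 0.1604, 0.104]
eef_rot: [180.0, 0.0, -19.3]
force: [0.3, -0.2, -3.2]
gripper_width: 0.0195
```

{"method": "arm_command", "body": {"steps": [0,0,0.5,0,0,0,0.5,0,0,0,0.5,0,0,0,0,0]}}

```text
t: 16.18
ee_pos: [0.5692, 0.1604, 0.1025]
eef_rot: [180.0, 0.0, -19.3]
force: [0.8, -0.8, -2.5]
gripper_width: 0.0198
```

{"method": "arm_command", "body": {"steps": [0,0,0.5,0,0,0,0.5,0,0,0,0.5,0,0,0,0,0]}}

```text
t: 16.52
ee_pos: [0.5692, 0.1603, 0.101]
eef_rot: [180.0, 0.0, -19.3]
force: [0.5, -0.6, -3.8]
gripper_width: 0.0197
```

{"method": "arm_command", "body": {"steps": [0,0,0.5,0,0,0,0.5,0,0,0,0.5,0,0,0,0,0]}}

```text
t: 16.85
ee_pos: [0.5693, 0.1604, 0.1002]
eef_rot: [-180.0, -0.0, -19.3]
force: [-2.5, 0.0, 3.9]
gripper_width: 0.0196
```

Contact: the wrist reading has gone from −3.5 to +3.9 N. I'll take a steady reading, then creep down.

```bash
python3 rd.py 4
```

```text
17.05 [-2.04 -0.6   5.64] [0.2  0.44 0.61] [569.34 160.36 100.17] [-0.15  0.6  -0.02] [-1.7998e+02 -2.0000e-02 -1.9310e+01]
```

{"method": "arm_command", "body": {"steps": [0,0,0.25,0,0,0,0.25,0,0,0,0.25,0,0,0,0.25,0,0,0,0,0,0,0,0,0]}}

```text
t: 17.55
ee_pos: [0.5693, 0.1604, 0.0993]
eef_rot: [-180.0, -0.0, -19.3]
force: [-1.9, -1.5, 8.0]
gripper_width: 0.0201
```

```bash
python3 rd.py 4
```

```text
17.75 [-2.79 -0.88  7.76] [0.38 0.23 0.23] [569.33 160.35  99.33] [-0.19  0.68 -0.01] [-1.7998e+02 -2.0000e-02 -1.9310e+01]
```

{"method": "arm_command", "body": {"steps": [-0.3,0,0.25,0,-0.2,0,0.25,0,0,0,0.25,0,0,0,0.25,0,0,0,0.2,0,0,0,0,0,0,0,0,0]}}

```text
t: 18.33
ee_pos: [0.5693, 0.1604, 0.0984]
eef_rot: [-180.0, -0.1, -19.3]
force: [-2.7, -1.5, 10.5]
gripper_width: 0.02
```

```bash
python3 rd.py 4
```

```text
18.5333 [-2.14 -0.95 10.68] [0.56 0.33 0.32] [569.25 160.43  98.41] [-0.38  0.64  0.02] [-1.7996e+02 -6.0000e-02 -1.9320e+01]
```

{"method": "arm_command", "body": {"steps": [0,0,0.25,0,0,0,0.25,0,0,0,0.25,0,0,0,0.25,0,0,0,0,0,0,0,0,0]}}

```text
t: 19.03
ee_pos: [0.5693, 0.1604, 0.0976]
eef_rot: [-180.0, -0.1, -19.3]
force: [-2.9, -1.1, 12.4]
gripper_width: 0.0196
```

```bash
python3 rd.py 6
```

```text
19.3333 [-2.72 -1.18 11.58] [0.25 0.37 0.45] [569.31 160.43  97.61] [-0.38  0.72 -0.01] [-1.7996e+02 -7.0000e-02 -1.9320e+01]
```

{"method": "arm_command", "body": {"steps": [0,0,0.2,0,0,0,0.2,0,0,0,0.2,0,0,0,0,0,0,0,0,0]}}

```text
t: 19.75
ee_pos: [0.5693, 0.1604, 0.0971]
eef_rot: [-180.0, -0.1, -19.3]
force: [-3.0, -1.0, 13.6]
gripper_width: 0.0194
```

```bash
python3 rd.py 6
```

```text
20.05 [-2.84 -1.65 13.03] [0.65 0.34 0.38] [569.33 160.41  97.12] [-0.43  0.84 -0.  ] [-1.7995e+02 -7.0000e-02 -1.9320e+01]
```

The connector is pushing back with about 16.5 N (13.0 N at the wrist plus the 3.5 N weight), at about 3 mm travel. I'll let go, then go straight up.

{"method": "arm_command", "body": {"steps": [0,0,0,0,0,0,0,0,0,0,0,0,0,0,0,0,0,0,0,0,0,0,0,0], "jaw": 50}}

```text
t: 20.55
ee_pos: [0.5687, 0.1606, 0.0956]
eef_rot: [180.0, 0.0, -19.3]
force: [-0.3, 0.8, -0.9]
gripper_width: 0.0459
```

```bash
python3 snap.py g 310,100,390,240,5 130,160,250,280,5
```

```text
{'t': np.float64(20.55), 'ee_pos': array([0.5687, 0.1606, 0.0956]), 'eef_rot': array([ 1.799945e+02,  8.200000e-03, -1.929880e+01]), 'force': array([-0.3221,  0.8018, -0.8918]), 'ft_torque': array([0.0034, 0.0198, 0.0256]), 'gripper_width': np.float64(0.0459)}
```

View pics/g_scene.png

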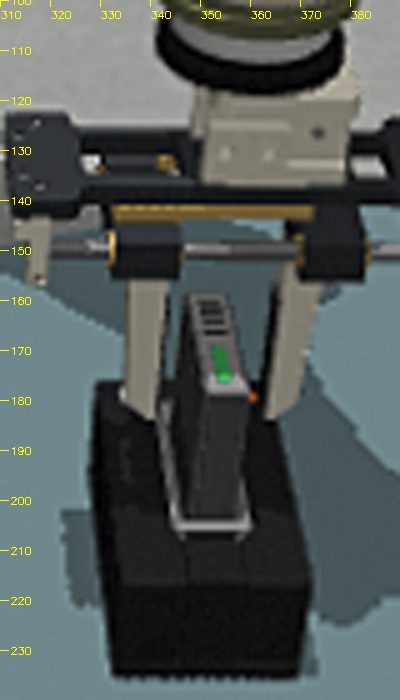

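The caddy stands upright in the bay, with its top strip at about (352,168) and both fingers clear of it. Next I retreat.

{"method": "arm_command", "body": {"steps": [0,0,-4,0,0,0,-10,0,0,0,-18,0,0,0,-22,0,0,0,-22,0,0,0,-22,0,0,0,-18,0,0,0,-10,0,0,0,-4,0,0,0,0,0]}}

```text
t: 21.48
ee_pos: [0.569, 0.1606, 0.2268]
eef_rot: [-179.9, -0.1, -19.3]
force: [0.1, -0.8, -0.0]
gripper_width: 0.0468
```

{"method": "arm_command", "body": {"steps": [0,8,0,0,0,18,0,0,0,26,0,0,0,26,0,0,0,26,0,0,0,26,0,0,0,26,0,0,0,18,0,0,0,8,0,0,0,0,0,0]}}

```text
t: 22.32
ee_pos: [0.507, -0.014, 0.2253]
eef_rot: [179.9, 0.1, -19.5]
force: [0.0, 0.4, 0.1]
gripper_width: 0.0469
```

```bash
python3 snap.py h 140,100,400,300,3 130,90,450,290,2
```

```text
{'t': np.float64(22.3167), 'ee_pos': array([ 0.507 , -0.014 ,  0.2253]), 'eef_rot': array([ 1.799239e+02,  8.020000e-02, -1.953280e+01]), 'force': array([0.0044, 0.377 , 0.0674]), 'ft_torque': array([0.0221, 0.0282, 0.046 ]), 'gripper_width': np.float64(0.0469)}
```

View pics/h_scene.png

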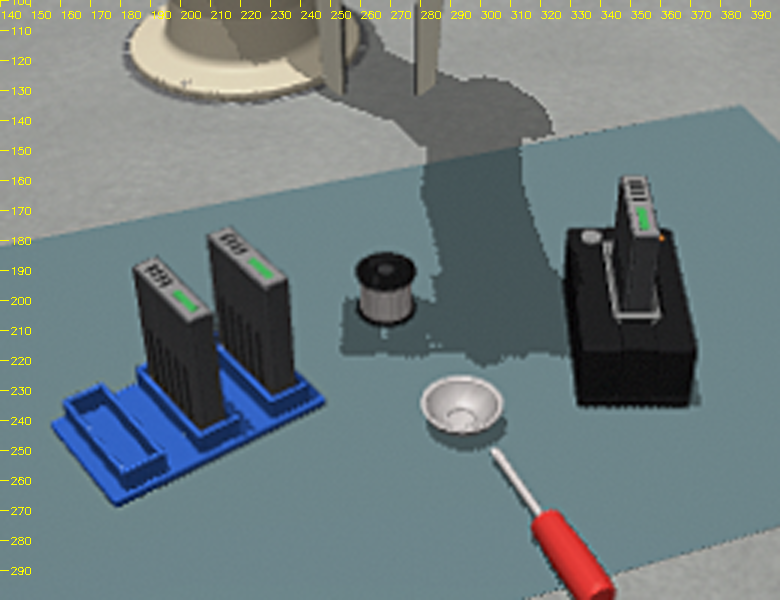

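View pics/h_top.png

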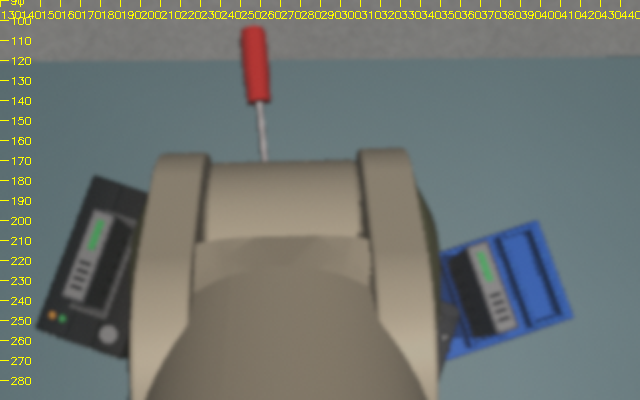

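The scene picture shows the caddy upright in the dock at about (352,190) and the two light ones still in their slots. The spool (268,195), dish (294,236) and screwdriver are where they began. I'm handing the job in.

Run:
```python
from cell import manip, readout
s=readout.sense(); print(s["t"],s["force"])
print(manip.finish_job())
```

```text
22.4167 [1.02162529 0.54189864 0.31033327]
the job is handed in; nothing more can be done
None
```

The hard-disk caddy is seated upright in the dock and released, and the job was handed in at 22.4 s.

- **Finding the heavy one:** I lifted the caddy at the robot's right end of the rack about 2 cm clear of the guides. It weighed 3.5 N on average over ten readings, about 360 g. That is inside the hard-disk range and nearly double an SSD caddy's, so I did not lift the other two.
- **Docking:** I carried it above its neighbours and lowered it into the bay. It touched the bay wall with about 3 N sideways, and I shifted it clear by feel. Contact with the connector came about 36 mm below the dock's upper face.
- **Pressing:** I stopped at 13.0 N at the wrist plus the 3.5 N weight, so the connector was pushing back with about 16.5 N. The arm's height gave about 3 mm of travel, which agrees. The highest wrist reading I saw was 13.6 N, about 17 N at the connector. A side force of about 3 N remained while pressing and went away on release.
- **Last checks:** The scene picture after retreating shows the caddy upright in the dock, the other two in their slots, and the spool, dish and screwdriver unmoved. The arm hid part of the top view. I did not measure the caddy's seated height again after letting go.
- **Disagreement:** The two cameras differed by about 2 mm sideways, within their stated accuracy, which I corrected by feel.

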